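# Brace the porcelain jar and twist off its tight cap

### The arm

A 6-joint arm with a two-finger parallel gripper is mounted at the origin on the work surface. World frame = base frame: x ahead of the robot, y to its left, z up, the work surface at z = 0. Lengths are in m, angles in rad, forces in N, time in s.
With the tool pointing down it reaches from about 0.4 to 0.825 m from the base axis. Payload 7 kg.
Tool frame: the origin (TCP) lies at the very end of the fingers, on their centre line; the grasp point (between the pads) lies 19 mm behind it; z points along the fingers, y is the line along which they close (so a half turn about z gives the same grasp; the last joint's range is limited). The gripper opens to 88 mm and grips with 3 to 60 N. Pads are 19 mm wide; open, the fingers measure 130 mm over their backs; the gripper's body (78 mm by 193 mm) begins 47 mm behind the grasp point.
Start: joints at [-0.998, 0.359, 0.012, 0, -1.224, -0.288], TCP at [0.19, -0.648, 0.227] pointing down, gripper open.
Joint ranges: [-3.07, 3.07], [-1.43, 2.12], [-1.02, 1.25], [-3.03, 1.67], [-3.05, -0], [-3.03, 3.03]. Speed limits (rad/s): [2.39, 2.39, 3.01, 3.14, 3.14, 3.14].

### API

Orientations are given as [roll, pitch, yaw] about the fixed x, y, z axes, in that order (R = Rz(yaw) Ry(pitch) Rx(roll)).
In Python, from station import arm, grab_frame gives the robot as it stands.
- The arm moves only by the tool jog_arm, never from a script. Its argument "deltas" is a list that holds one entry, the list of rows, each a list of 4 numbers: the shift along the tool's x, y, z in units of 60 mm (1.0 is 60 mm), then the turn about the tool's z in units of 5 degrees (1.0 is 5 degrees). A call has 1 to 8 rows; each row is the pose to reach, as a shift and turn from the pose commanded when the call began, along the tool's axes at that moment; what a row does not reach only later rows make up. A row lasts 1/8 s, in which the tool goes at most 62.5 mm and 10.7 degrees, less where a joint would pass 70% of its speed; a pose out of reach is approached as far as the arm can. A call with a gripper value outside its range is refused whole. "grip" is the finger opening in mm, from 0 to 87.6, set as the call begins (left out, the last holds). The fingers move at their own pace and stop on an object; "squeeze" is the grip in N (left out, the last holds). Time passes only in rows, so rows that repeat a pose let the fingers close. It gives the time, the measured TCP pose, the force, the opening and the grip force at its end, in the units of the state.
- arm.get_state(): the state, without advancing time (a new reading comes with each control period).
- grab_frame(name): name is "scene" or "top" or "wrist"; returns a dict with "img" (420x560x3 uint8, red, green, blue), "vfov" (degrees; the focal length in pixels is half the picture's height over the tangent of half this angle, whatever the lens; pixels are square), "cx", "cy" (the principal point, pixels), "xyz" and "rotation" of the camera in the world. Camera axes: x right, y down, z forward; pixel columns grow to the right and rows downward; lengths in m; the calibration is good to about 2 mm. The wrist camera is an equidistant fisheye: a pixel r from the principal point sees the ray r / f radians off the axis. A picture is of the moment at which its call begins. There is no depth.
- arm.job_done(): hands the job in; it is judged then, once.
The state is a dict: "t": time; "q": joint angles; "qd": joint speeds; "joint_efforts": joint torques, N m; "eef_pos": TCP position; "ee_rot": TCP orientation; "force": force on the tool from outside, world axes, zero at the start; "moment": the same for the moment, N m; "width": finger opening in m; "gripper_force": force on a finger pad.
Only numpy, scipy, OpenCV 4.12 (cv2) and the standard library are available. Lean on these libraries where they do the work, as an engineer would, in place of code of your own. Each camera call takes 0.05 s, during which the arm holds its last target. There are 200 camera calls.

### The job

Stand the square porcelain jar right down in the square well of the steel holding block, so that it cannot turn, and let go of it; then twist its tight cap anticlockwise (seen from above), a bit less than a quarter turn, until the threads come free, and lift it straight up just clear. Finish while holding the cap level in the gripper about 2 cm above the mouth of the jar, with the jar still seated in the block. Leave the horse, the watch box and the bangle where they are.

Things in the scene. Friction and masses are not known exactly. Their poses are not given: they have to be found in the camera images.
- jar: White porcelain jar, square body 60 x 60 mm and 70 mm tall, flat sides along its own x and y axes, about 0.45 kg; above it a round threaded neck, hidden by the cap. Origin at the centre of its underside, z up. Starts upright on the counter, 98 mm tall with its cap. Any of its four quarter turns fits the well.
- jar_mouth (a point): Centre of the jar's mouth, 86 mm above its underside, inside the closed cap. The neck carries a coarse two-start quarter-turn thread, whose gaps lie at the jar's +x and -x. A springy gasket here presses the cap up with about 20 N; once the threads are free it pops the cap up some 2 mm. The rim of the cap must rise 12 mm from closed to clear the mouth.
- cap: Ribbed aluminium screw cap, round, 52 mm diameter, 23 mm tall, 70 g; origin at the centre of its lower rim, z up; closed, 75 mm above the jar's underside. Its x axis starts 1.2 to 1.4 rad clockwise of the jar's x. Turned anticlockwise it does not rise; once its x is within about 0.35 rad of the jar's x (either end) it is free and lifts straight off. End stops block it 0.28 rad past that alignment.
- cap_grip (a point): Where to grip the cap: on its axis 18 mm above its lower rim (5 mm below its flat top), the middle of its solid upper 10 mm. Turning takes roughly 0.4 N m, more than an unbraced jar withstands; a grip of about 40 N holds it.
- block: Dark steel holding block fixed to the counter, 116 x 116 mm and 23 mm tall, with a square well open upwards, 66 x 66 mm, sides along the block's x and y axes, its upper edge bevelled 4 mm all round; the well's floor is 6 mm above the counter. Origin at the centre of the underside, z up. In the well the jar can turn at most about 0.1 rad either way.
- well_floor (a point): Centre of the well's floor, where the centre of the jar's underside must rest; 6 mm above the counter.
- horse: White porcelain horse figurine on a 75 x 34 mm plinth, 107 mm tall, loose; origin at the centre of its underside. Leave alone.
- watch_box: Rosewood watch box with a brass seam, 85 x 110 x 70 mm, loose; origin at the centre of its underside. Leave alone.
- bangle: Green jade bangle lying flat, 74 mm outer diameter, 12 mm thick, loose; origin at the centre of its underside. Leave alone.
Things that resemble listed ones, but are neither listed nor needed, are in the scene too. There is more than one size of the cap; the job needs the larger.

How it is judged:
By the outcome, as a careful person would: the job done as asked, in the order asked, and still so for the second after the job is handed in, while the arm keeps its last pose, push and grip.
It also fails if it takes over 54 s, if anything falls off the work surface, if the arm or the gripper's body presses on something with over 40 N, if the wrist force passes 120 N, or if a joint passes its speed limit or range.

## Working session

There is one attempt and no reset: what is moved stays moved. The work goes in short steps, Python scripts to look and compute and a tool call to move; the robot and the scene stay as the last step left them, time stands still between calls to the robot, and variables do not carry over. Pictures are saved under pics/ and viewed, at most 10 in all, crops included, and the job is handed in when it is done.

Besides the shell and the picture viewer there is one more tool, called after "Call:" by a JSON object that holds its "name" and its "arguments". jog_arm: Moves the arm, as the interface text tells. Its arguments: {"type":"object","properties":{"deltas":{"type":"array"},"grip":{"type":"number"},"squeeze":{"type":"number"}},"required":["deltas"]}

```bash
mkdir -p pics; cat > h.py <<'E'
import numpy as np, cv2, json
from station import arm, grab_frame
def save(name, out):
    f=grab_frame(name); cv2.imwrite(f'pics/{out}.png', f['img'][:,:,::-1])
    c={k:(np.asarray(f[k]).tolist()) for k in ('vfov','cx','cy','xyz','rotation')}; c['name']=name
    json.dump(c,open(f'pics/{out}.json','w')); return c
def rays(out, pts):
    c=json.load(open(f'pics/{out}.json')); f=210/np.tan(np.radians(c['vfov'])/2)
    R=np.array(c['rotation']); 
    p=(np.atleast_2d(pts).astype(float)-[c['cx'],c['cy']])/f
    if c['name']=='wrist':
        r=np.linalg.norm(p,axis=1,keepdims=True); d=np.hstack([p/np.maximum(r,1e-9)*np.sin(r),np.cos(r)])
    else: d=np.hstack([p,np.ones((len(p),1))])
    d=d@R.T; return np.array(c['xyz']),d/np.linalg.norm(d,axis=1,keepdims=True)
def atz(out,pts,z):
    o,d=rays(out,pts); return o+d*((z-o[2])/d[:,2])[:,None]
def tri(obs):
    A=np.zeros((3,3));b=np.zeros(3);L=[]
    for out,p in obs:
        o,d=rays(out,p);M=np.eye(3)-np.outer(d[0],d[0]);A+=M;b+=M@o;L.append((M,o))
    X=np.linalg.solve(A,b); return X,[np.linalg.norm(M@(X-o)) for M,o in L]
def proj(out,X):
    c=json.load(open(f'pics/{out}.json')); f=210/np.tan(np.radians(c['vfov'])/2)
    v=(np.atleast_2d(X)-c['xyz'])@np.array(c['rotation'])
    if c['name']=='wrist':
        r=np.linalg.norm(v[:,:2],axis=1,keepdims=True);p=v[:,:2]/r*np.arctan2(r,v[:,2:])
    else: p=v[:,:2]/v[:,2:]
    return p*f+[c['cx'],c['cy']]
E
python3 - <<'E'
from h import *
for n in('scene','top','wrist'):
    c=save(n,n+'0'); print(n,c['vfov'],c['cx'],c['cy'],np.round(c['xyz'],3),np.round(c['rotation'],2).tolist())
a=cv2.imread('pics/scene0.png');b=cv2.imread('pics/top0.png')
print(arm.get_state())
E
```

```text
scene 52.776895582270846 282.0770101296972 214.7297300727269 [1.028 0.538 0.813] [-2.37, 0.01, 2.43]
top 42.00758909496886 282.0469741329611 207.62681120156313 [0.318 0.007 1.282] [-2.95, 0.0, -1.57]
wrist 65.70646984690485 283.71719046333624 210.90371011314497 [ 0.115 -0.669  0.384] [2.85, -0.0, 1.86]
{'t': 0.15, 'q': array([-9.97904040e-01,  3.59230368e-01,  1.12802367e-02, -2.42835433e-04,
       -1.22408493e+00, -2.88108291e-01]), 'qd': array([ 0.0001616 , -0.00143681,  0.00294602,  0.00070475,  0.00039843,
       -0.00079317]), 'joint_efforts': array([-3.46690501e-05, -5.83276141e+01,  2.93290669e+01,  7.00124145e+00,
        8.75900150e-03, -1.23074974e-04]), 'eef_pos': array([ 0.18951908, -0.64747515,  0.2258396 ]), 'ee_rot': array([ 3.14034010e+00, -1.33102688e-04, -2.85689123e+00]), 'force': array([-0.53955259, -0.14182918,  0.14457909]), 'moment': array([-0.02960197, -0.00022998,  0.00643779]), 'gripper_force': 0.0, 'width': 0.08803946099319404}
```

```bash
sed -i "s/^import numpy.*/&\nfrom scipy.spatial.transform import Rotation as Ro/; s/np.array(c\['rotation'\])/Ro.from_euler('xyz',c['rotation']).as_matrix()/" h.py; python3 -c "
from h import *
print(rays('top0',[282,207]),rays('wrist0',[283,210]))"
```

```text
(array([0.31845089, 0.00657682, 1.2818063 ]), array([[ 1.87908239e-01,  3.10919768e-04, -9.82186539e-01]])) (array([ 0.11471192, -0.66860479,  0.38376401]), array([[ 0.27303477,  0.07875947, -0.95877472]]))
```

View pics/top0.png

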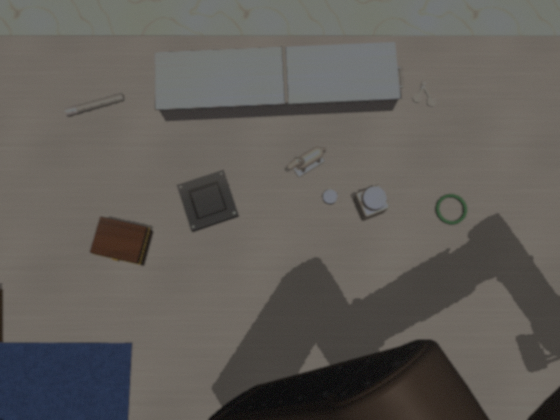

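View pics/scene0.png

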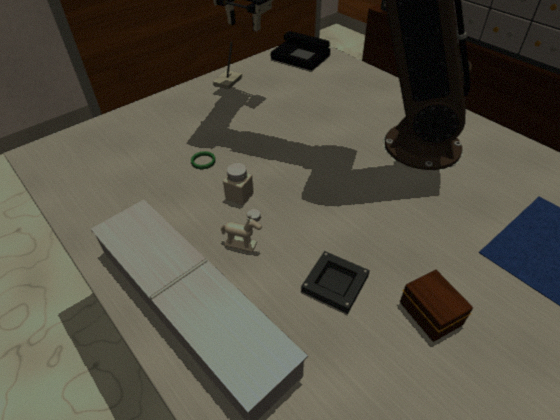

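Top: the jar with its large cap is at (372,201), the small loose cap at (330,197), the horse at (307,161), the block at (208,201), the watch box at (121,241), the bangle at (451,209) and a long white box at (278,77). Scene: jar (238,185), small cap (254,215), block (336,281). The jar is the only square white thing with a cap on it. The loose disc is the smaller decoy cap. I'll confirm this in one enlarged crop.

```bash
python3 - <<'E'
from h import *
a=cv2.imread('pics/top0.png');b=cv2.imread('pics/scene0.png')
def crop(im,x,y,w,h): return cv2.convertScaleAbs(cv2.resize(im[y:y+h,x:x+w],(400,300),interpolation=cv2.INTER_CUBIC),alpha=1.6,beta=10)
o=np.vstack([np.hstack([crop(a,320,170,80,60),crop(a,168,166,80,60)]),np.hstack([crop(b,198,155,80,60),crop(b,296,250,80,60)])])
cv2.imwrite('pics/crop1.png',o)
E
```

```text
(no output)
```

View pics/crop1.png

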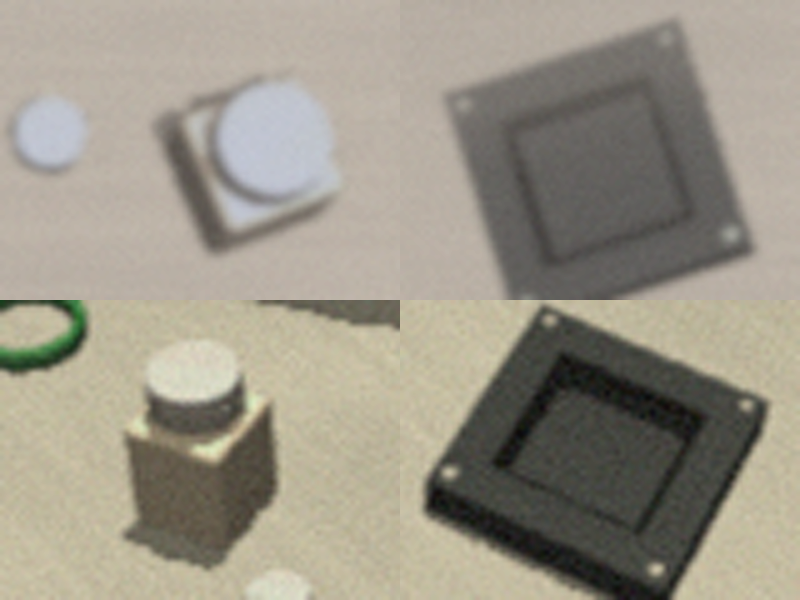

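The crop confirms it: the capped square jar is the target, with the cap top at top (374.6,197.8) and scene (236.8,169.6). The small disc is loose and about 37% narrower. The block's outer corners and its well are clear in both views.

```bash
python3 - <<'E'
from h import *
np.set_printoptions(precision=4,suppress=True)
print('cap',tri([('top0',[374.6,197.8]),('scene0',[236.8,169.6])]))
jt=[[357,193],[366.4,216],[387.6,206.4]];js=[[224,181.6],[240.4,186.6],[251.6,175.4]]
bt=[[177,185],[223.6,170],[238.4,216]];bs=[[325,251.6],[369.6,270.8],[301,288],[349.6,310]]
for n,t,s,z in(('jar',jt,js,.07),('blk',bt,bs,.023)):
  A=atz('top0',t,z);B=atz('scene0',s,z);print(n,'\n',A[:,:2],'\n',B[:,:2])
  for i in range(len(A)):
    j=np.argmin(np.linalg.norm(B-A[i],axis=1))
    if np.linalg.norm(B[j]-A[i])<.025: print(i,j,tri([('top0',t[i]),('scene0',s[j])]))
E
```

```text
cap (array([ 0.5655, -0.1974,  0.0957]), [np.float64(0.0010177545506150152), np.float64(0.0010177545506150714)])
jar 
 [[ 0.5827 -0.163 ]
 [ 0.5298 -0.1828]
 [ 0.5518 -0.2313]] 
 [[ 0.6031 -0.2055]
 [ 0.5823 -0.1609]
 [ 0.5329 -0.1769]]
0 1 (array([ 0.5823, -0.1625,  0.0692]), [np.float64(0.0008532894361483077), np.float64(0.000853289436148292)])
1 2 (array([ 0.53  , -0.1829,  0.0648]), [np.float64(0.0010262147169178158), np.float64(0.001026214716917841)])
blk 
 [[0.612  0.2549]
 [0.6486 0.1457]
 [0.5378 0.1088]] 
 [[0.5407 0.1143]
 [0.5037 0.2218]
 [0.6538 0.153 ]
 [0.6136 0.2621]]
0 3 (array([0.612 , 0.2581, 0.0171]), [np.float64(0.002423193424187181), np.float64(0.002423193424187038)])
1 2 (array([0.6502, 0.1476, 0.0139]), [np.float64(0.0012130721501208979), np.float64(0.0012130721501210206)])
2 0 (array([0.538 , 0.1102, 0.0174]), [np.float64(0.0012462204570516202), np.float64(0.0012462204570516501)])
```

```bash
cat >> h.py <<'E'
def go(x,y,z,yawdeg,ref=None):
    s=arm.get_state(); p,e=(s['eef_pos'],s['ee_rot']) if ref is None else ref
    R=Ro.from_euler('xyz',e).as_matrix(); d=R.T@(np.array([x,y,z])-p)/.06
    t=-(yawdeg-np.degrees(e[2])+180)%360; t=t-360 if t>180 else t
    t=-((yawdeg-np.degrees(e[2])+180)%360-180)
    print('units',np.round(d,3),'turn',round(t/5,3),'dist',np.linalg.norm(d)*.06)
E
python3 -c "
from h import *
go(.566,-.197,.226,-157)
print(atz('top0',[[330,197]],.02),atz('top0',[[307,161]],.05))"
```

```text
units [-8.131e+00  5.443e+00  3.000e-03] turn -1.338 dist 0.5870824219734967
[[ 0.5839145  -0.10614315  0.02      ]] [[ 0.66328049 -0.05122341  0.05      ]]
```

Call:
{"name": "jog_arm", "arguments": {"deltas": [[[-0.4,0.27,0,-0.2],[-1.1,0.74,0,-0.5],[-1.8,1.2,0,-0.8],[-2.5,1.67,0,-1.1],[-3.2,2.14,0,-1.34],[-3.9,2.61,0,-1.34],[-4.6,3.08,0,-1.34],[-5.2,3.48,0,-1.34]]], "grip": 87.6}}

```text
t: 1.15
eef_pos: [0.4313, -0.3581, 0.2265]
ee_rot: [3.141, 0.0, -2.739]
force: [0.4, -0.3, -0.4]
width: 0.0878
gripper_force: 0.0
```

```bash
python3 -c "
from h import *
go(.566,-.197,.226,-157)"
```

```text
units [-3.117  1.592  0.009] turn 0.01 dist 0.20999897209946858
```

Call:
{"name": "jog_arm", "arguments": {"deltas": [[[-0.7,0.36,0,0],[-1.4,0.71,0,0],[-2.1,1.07,0,0],[-2.7,1.38,0,0],[-3.1,1.59,0,0],[-3.1,1.59,0,0],[-3.1,1.59,0,0]]]}}

```text
t: 2.02
eef_pos: [0.5639, -0.1993, 0.2263]
ee_rot: [3.141, -0.001, -2.74]
force: [0.9, -0.1, 0.6]
width: 0.0873
gripper_force: 0.0
```

```bash
python3 - <<'E'
from h import *
save('wrist','w1');s=arm.get_state();print(s['eef_pos'],s['ee_rot'])
im=cv2.imread('pics/w1.png');cv2.imwrite('pics/w1b.png',cv2.convertScaleAbs(cv2.resize(im,(800,600),interpolation=cv2.INTER_CUBIC),alpha=1.5,beta=10))
print(proj('w1',[[.566,-.197,.098],[.566,-.197,.07]])*800/560)
E
```

```text
[ 0.56373946 -0.19965266  0.22644492] [ 3.14142125e+00 -4.22962679e-04 -2.74022549e+00]
[[406.03133302 293.57353793]
 [405.98011037 282.73506467]]
```

View pics/w1b.png

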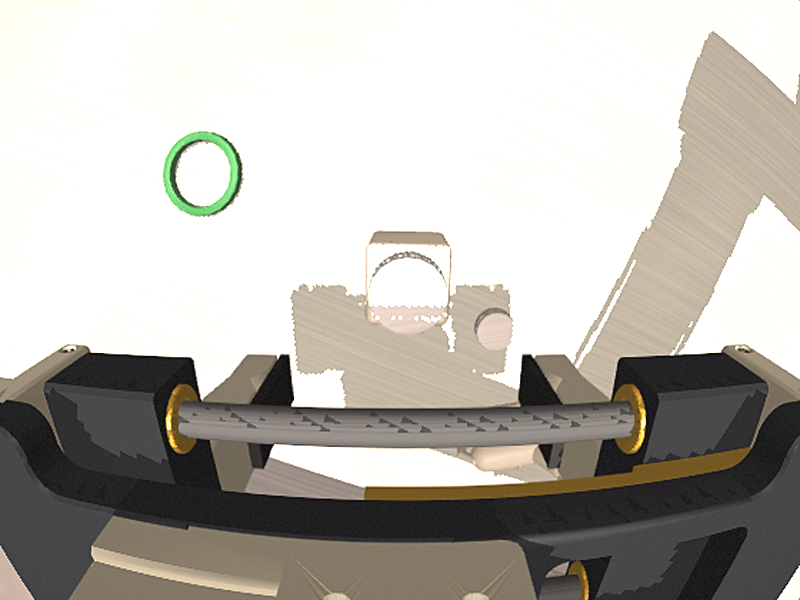

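The wrist view shows the jar at (408,285), squarely aligned with the fingers. The cap circle is at about (408,294), against a predicted (406,293.6). The bangle is at (204,173) and the small cap at (493,328). The stretch clipped the highlights, so I'll take one raw crop to refine the position.

```bash
python3 - <<'E'
from h import *
im=cv2.imread('pics/w1.png')[150:240,225:345]
g=cv2.resize(im,(800,600),interpolation=cv2.INTER_CUBIC)
g=cv2.createCLAHE(4,(4,4)).apply(cv2.cvtColor(g,cv2.COLOR_BGR2GRAY));cv2.imwrite('pics/w1c.png',g)
E
```

```text
(no output)
```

View pics/w1c.png

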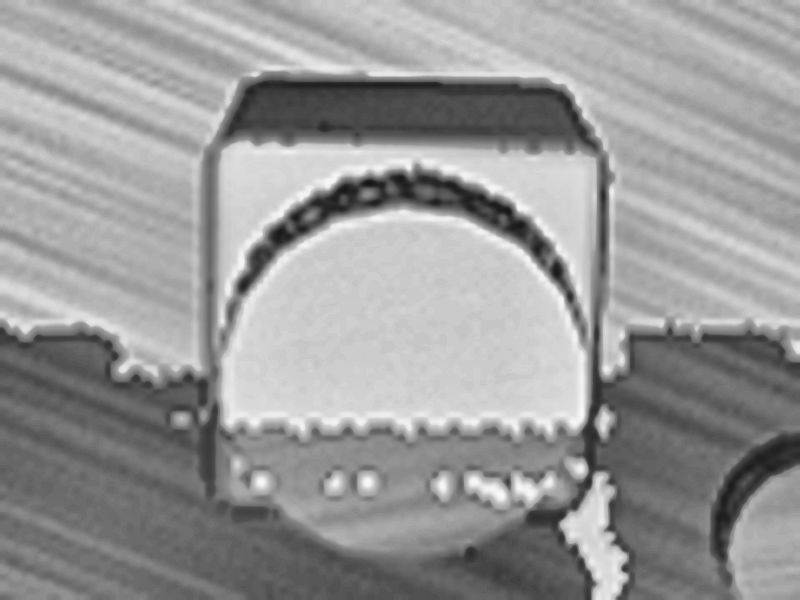

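```bash
python3 - <<'E'
from h import *
np.set_printoptions(precision=4,suppress=True)
print('cap',tri([('top0',[374.6,197.8]),('scene0',[236.8,169.6]),('w1',[285.1,207])]), atz('w1',[285.1,207],.098))
c=atz('w1',[[257.3,171.3],[315.2,171.9],[313.5,227],[257.6,226.4]],.07);print(c,c.mean(0))
d=np.roll(c,-1,0)-c;print(np.linalg.norm(d,axis=1),np.degrees(np.arctan2(d[:,1],d[:,0])))
go(.566,-.197,.040,-157)
E
```

```text
cap (array([ 0.5662, -0.1963,  0.0972]), [np.float64(0.0015845860380975262), np.float64(0.0011882012724272703), np.float64(0.0011764641284855526)]) [[ 0.567  -0.1957  0.098 ]]
[[ 0.5515 -0.2318  0.07  ]
 [ 0.5298 -0.1794  0.07  ]
 [ 0.5825 -0.1572  0.07  ]
 [ 0.6044 -0.2103  0.07  ]] [ 0.567  -0.1947  0.07  ]
[0.0568 0.0572 0.0574 0.0571] [ 112.4912   22.7665  -67.6028 -157.8607]
units [-0.053  0.025  3.107] turn -0.001 dist 0.18647749038084546
```

Call:
{"name": "jog_arm", "arguments": {"deltas": [[[-0.07,0.04,0.4,0.1],[-0.07,0.04,1.0,0.1],[-0.07,0.04,1.7,0.1],[-0.07,0.04,2.3,0.1],[-0.07,0.04,2.8,0.1],[-0.07,0.04,3.05,0.1],[-0.07,0.04,3.13,0.1],[-0.07,0.04,3.13,0.1]]]}}

```text
t: 3.08
eef_pos: [0.5676, -0.1956, 0.0395]
ee_rot: [-3.141, 0.001, -2.749]
force: [0.9, -0.4, 0.8]
width: 0.0875
gripper_force: 0.0
```

Call:
{"name": "jog_arm", "arguments": {"deltas": [[[0,0,0,0],[0,0,0,0],[0,0,0,0],[0,0,0,0],[0,0,0,0],[0,0,0,0]]], "grip": 40, "squeeze": 30}}

```text
t: 3.82
eef_pos: [0.5676, -0.1954, 0.0392]
ee_rot: [-3.141, 0.001, -2.748]
force: [1.1, -1.2, 4.6]
width: 0.0599
gripper_force: 30.0
```

Call:
{"name": "jog_arm", "arguments": {"deltas": [[[0,0,-0.15,0],[0,0,-0.5,0],[0,0,-1.0,0],[0,0,-1.5,0],[0,0,-2.0,0],[0,0,-2.4,0],[0,0,-2.6,0],[0,0,-2.6,0]]]}}

```text
t: 4.82
eef_pos: [0.567, -0.1952, 0.1947]
ee_rot: [3.141, 0.0, -2.749]
force: [0.3, -0.2, -6.6]
width: 0.0597
gripper_force: 30.0
```

Call:
{"name": "jog_arm", "arguments": {"deltas": [[[-0.2,0.28,0,0],[-0.6,0.83,0,0],[-1.1,1.52,0,0],[-1.6,2.21,0,0],[-2.1,2.9,0,0],[-2.6,3.59,0,0],[-3.0,4.14,0,0],[-3.4,4.7,0,0]]]}}

```text
t: 5.82
eef_pos: [0.6469, 0.1455, 0.1929]
ee_rot: [3.141, -0.003, -2.748]
force: [0.9, 0.3, -5.7]
width: 0.0599
gripper_force: 30.0
```

Call:
{"name": "jog_arm", "arguments": {"deltas": [[[-0.4,0.55,0,0],[-0.7,0.97,0,0],[-0.82,1.13,0,0],[-0.82,1.13,0,0],[-0.82,1.13,0,0]]]}}

```text
t: 6.45
eef_pos: [0.6666, 0.224, 0.1941]
ee_rot: [-3.141, -0.001, -2.749]
force: [-0.0, -1.2, -5.4]
width: 0.0599
gripper_force: 30.0
```

```bash
python3 - <<'E'
from h import *
save('wrist','w2');s=arm.get_state();print(s['eef_pos'],s['ee_rot'])
p=proj('w2',[[.575,.184,.023]])[0];print(p)
im=cv2.imread('pics/w2.png')
x,y=int(max(0,min(400,p[0]-80))),int(max(0,min(300,p[1]-60)));print(x,y)
cv2.imwrite('pics/w2c.png',np.clip(cv2.resize(im[y:y+120,x:x+160],(800,600),interpolation=cv2.INTER_CUBIC)**1.0*1.5,0,255))
E
```

```text
[0.66679662 0.22383152 0.19449124] [-3.14144632e+00 -7.88237989e-04 -2.74928411e+00]
[281.08243444  94.51010671]
201 34[ WARN:0@1.517] global loadsave.cpp:1063 imwrite_ Unsupported depth image for selected encoder is fallbacked to CV_8U.
```

View pics/w2c.png

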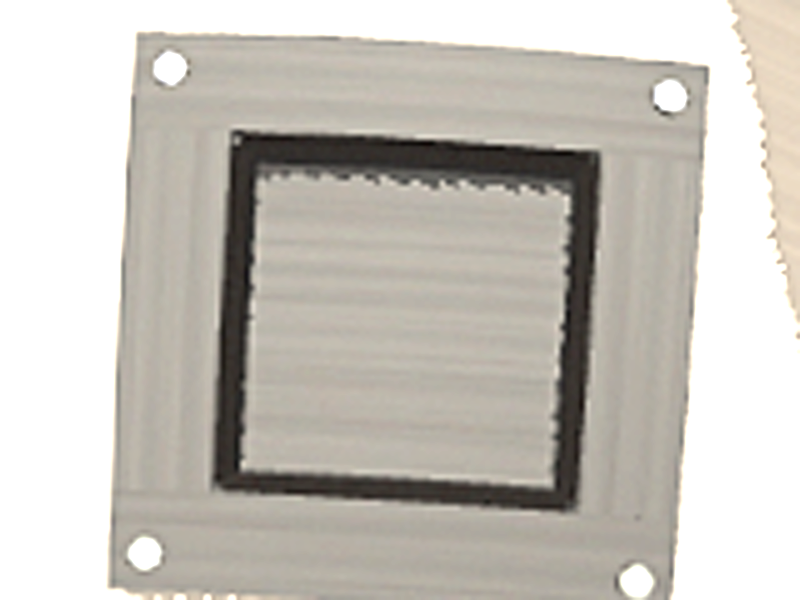

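The view shows the block. In crop pixels the bevel's outer corners are (234,132), (599,153), (573,510) and (216,488), and the four screws are (170,68), (671,96), (637,581) and (145,554).

```bash
python3 - <<'E'
from h import *
np.set_printoptions(precision=4,suppress=True)
for n,q in(('bevel',[(234,132),(599,153),(573,510),(216,488)]),('screw',[(170,68),(671,96),(637,581),(145,554)]),('outer',[(137,33),(708,67),(670,606),(108,588)])):
  px=np.array(q)/5-.4+[201,34]; c=atz('w2',px,.023); d=np.roll(c,-1,0)-c
  print(n,c.mean(0),np.linalg.norm(d,axis=1),np.degrees(np.arctan2(d[:,1],d[:,0]))-[90,0,-90,-180])
  if n=='screw': S=px
# height check from screws, top+wrist
for t,i in (([180.6,186.8],None),([221.4,173.4],None),([234.2,212.8],None)):
  a=atz('top0',t,.023)[0]; i=np.argmin(np.linalg.norm(atz('w2',S,.023)-a,axis=1)); print(tri([('top0',t),('w2',S[i])]))
E
```

```text
bevel [0.5772 0.1855 0.023 ] [0.0728 0.0733 0.0721 0.073 ] [19.064  18.7865 18.8408 19.3113]
screw [0.5773 0.1856 0.023 ] [0.1004 0.1003 0.1003 0.1004] [19.1641 19.081  19.236  19.1123]
outer [0.5768 0.1853 0.023 ] [0.1148 0.1119 0.1151 0.1152] [18.9393 19.1126 20.5575 18.9904]
(array([0.6086, 0.2487, 0.0183]), [np.float64(0.0014867575520573855), np.float64(0.0014867575520573554)])
(array([0.6438, 0.1526, 0.0078]), [np.float64(0.0004081836905154219), np.float64(0.00040818369051540707)])
(array([0.546 , 0.1198, 0.0168]), [np.float64(0.0007491506397792016), np.float64(0.0007491506397792975)])
```

Call:
{"name": "jog_arm", "arguments": {"deltas": [[[0.3,0,0,0.2],[0.8,-0.01,0,0.5],[1.3,-0.02,0.2,0.68],[1.58,-0.02,0.6,0.68],[1.62,-0.02,1.2,0.68],[1.62,-0.02,1.7,0.68],[1.62,-0.02,2.0,0.68],[1.62,-0.02,2.0,0.68]]]}}

```text
t: 7.5
eef_pos: [0.5769, 0.185, 0.0738]
ee_rot: [-3.141, -0.003, -2.809]
force: [-0.6, -0.6, -4.5]
width: 0.0597
gripper_force: 30.0
```

Call:
{"name": "jog_arm", "arguments": {"deltas": [[[0,0,0,0],[0,0,0,0]]]}}

```text
t: 7.75
eef_pos: [0.5786, 0.1866, 0.0761]
ee_rot: [3.141, 0.002, -2.808]
force: [0.2, -0.4, -5.8]
width: 0.0597
gripper_force: 30.0
```

```bash
python3 - <<'E'
from h import *
go(.5772,.1855,.0452,-160.9)
save('scene','s2');save('top','t2')
a=cv2.imread('pics/scene0.png');
def crop(im,x,y,w,h): return cv2.convertScaleAbs(cv2.resize(im[y:y+h,x:x+w],(400,300),interpolation=cv2.INTER_CUBIC),alpha=1.6,beta=10)
cv2.imwrite('pics/st2.png',np.hstack([crop(cv2.imread('pics/scene0.png'.replace('scene0','s2')),280,220,120,90),crop(cv2.imread('pics/t2.png'),150,150,120,90)]))
E
```

```text
units [ 0.029 -0.011  0.515] turn 0.002 dist 0.030967336791925395
```

View pics/st2.png

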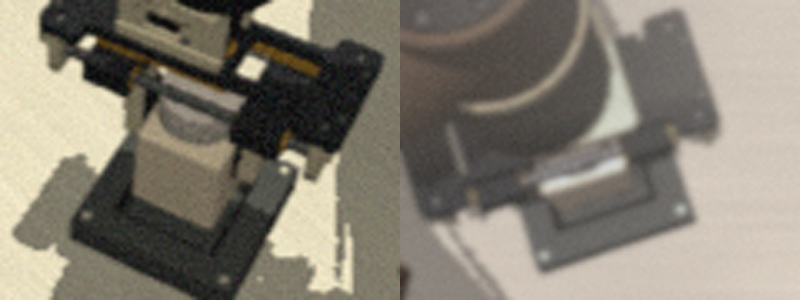

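The jar is over the well and square with it, seen in both views. Lowering it now.

Call:
{"name": "jog_arm", "arguments": {"deltas": [[[0.02,0,0.08,0],[0.02,0,0.16,0],[0.02,0,0.24,0],[0.02,0,0.3,0],[0.02,0,0.36,0],[0.02,0,0.42,0],[0.02,0,0.45,0],[0.02,0,0.45,0]]]}}

```text
t: 8.85
eef_pos: [0.5767, 0.186, 0.0477]
ee_rot: [-3.142, -0.0, -2.808]
force: [-0.7, 0.5, -5.7]
width: 0.0597
gripper_force: 30.0
```

Call:
{"name": "jog_arm", "arguments": {"deltas": [[[0,0,0.02,0],[0,0,0.035,0],[0,0,0.05,0],[0,0,0.05,0]]]}}

```text
t: 9.35
eef_pos: [0.5767, 0.186, 0.0453]
ee_rot: [-3.142, 0.0, -2.808]
force: [-3.1, -0.4, 0.6]
width: 0.0602
gripper_force: 30.0
```

Call:
{"name": "jog_arm", "arguments": {"deltas": [[[0,0,0,0],[0,0,0,0],[0,0,0,0],[0,0,0,0],[0,0,0,0],[0,0,0,0]]], "grip": 87.6}}

```text
t: 10.1
eef_pos: [0.5767, 0.186, 0.0447]
ee_rot: [-3.142, -0.0, -2.808]
force: [0.8, 0.4, -0.3]
width: 0.0875
gripper_force: 0.0
```

Call:
{"name": "jog_arm", "arguments": {"deltas": [[[0,0,-0.1,0],[0,0,-0.25,0],[0,0,-0.4,0],[0,0,-0.5,0],[0,0,-0.58,0],[0,0,-0.58,0],[0,0,-0.58,0]]]}}

```text
t: 10.98
eef_pos: [0.5765, 0.1859, 0.0793]
ee_rot: [-3.142, -0.0, -2.808]
force: [0.9, 0.0, -0.4]
width: 0.0875
gripper_force: 0.0
```

```bash
python3 - <<'E'
from h import *
s=arm.get_state();print(s['eef_pos'],s['ee_rot'],s['q'])
save('scene','s3');save('wrist','w3')
im=cv2.imread('pics/s3.png')[190:310,260:420];w=cv2.imread('pics/w3.png')[120:270,200:400]
cv2.imwrite('pics/v3.png',np.hstack([cv2.convertScaleAbs(cv2.resize(im,(400,300),interpolation=cv2.INTER_CUBIC),alpha=1.6),cv2.resize(w,(400,300))]))
E
```

```text
[0.57649734 0.1859208  0.07932632] [-3.14156752e+00 -4.00987792e-04 -2.80803872e+00] [ 6.34092262e-01  3.77640048e-01 -3.27914550e-01 -1.24358621e-04
 -8.65632187e-01 -1.87125403e+00]
```

View pics/v3.png

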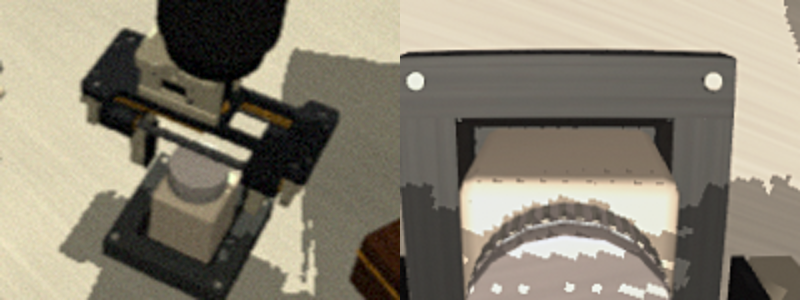

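The jar sits squarely in the well, upright, with the cap centred between the fingers. Gripping the cap.

Call:
{"name": "jog_arm", "arguments": {"deltas": [[[0,0,0,0],[0,0,0,0],[0,0,0,0],[0,0,0,0],[0,0,0,0],[0,0,0,0]]], "grip": 40, "squeeze": 50}}

```text
t: 11.82
eef_pos: [0.5766, 0.186, 0.0795]
ee_rot: [3.142, -0.0, -2.808]
force: [-0.1, 0.4, -0.1]
width: 0.0509
gripper_force: 50.0
```

Call:
{"name": "jog_arm", "arguments": {"deltas": [[[0,0,0,-0.5],[0,0,0,-1.0],[0,0,0,-1.6],[0,0,0,-2.2],[0,0,0,-2.8],[0,0,0,-3.4],[0,0,0,-4.0],[0,0,0,-4.0]]]}}

```text
t: 12.82
eef_pos: [0.577, 0.1858, 0.0796]
ee_rot: [-3.141, 0.0, -2.459]
force: [1.6, -1.8, -1.1]
width: 0.0511
gripper_force: 50.0
```

```bash
python3 -c "
from h import *
s=arm.get_state();print(s['eef_pos'],s['ee_rot'],s['force'],s['moment'])"
```

```text
[0.57702407 0.18583951 0.07962619] [-3.14119320e+00  2.81575870e-04 -2.45922904e+00] [ 1.55719884 -1.82308681 -1.13211514] [-0.50907533 -0.76770662 -0.02914575]
```

Call:
{"name": "jog_arm", "arguments": {"deltas": [[[0,0,0,-0.6],[0,0,0,-1.2],[0,0,0,-1.8],[0,0,0,-2.4],[0,0,0,-3.0]]]}}

```text
t: 13.45
eef_pos: [0.5767, 0.1858, 0.0796]
ee_rot: [-3.142, -0.0, -2.197]
force: [1.8, -0.7, 0.6]
width: 0.0506
gripper_force: 50.0
```

```bash
python3 - <<'E'
from h import *
s=arm.get_state();print(s['eef_pos'],s['ee_rot'],s['force'],s['moment'],s['joint_efforts'])
save('wrist','w4');w=cv2.imread('pics/w4.png')[60:300,120:440]
cv2.imwrite('pics/w4c.png',cv2.resize(w,(800,600),interpolation=cv2.INTER_CUBIC))
E
```

```text
[0.57669363 0.18583277 0.07959374] [-3.14154923e+00 -1.55220042e-04 -2.19713566e+00] [ 1.78422966 -0.71669186  0.56600417] [-0.44300984 -0.33455048 -0.31299133] [  1.23528354 -54.075948    23.64279091   5.33574477  -0.09570834
  -0.43346241]
```

View pics/w4c.png

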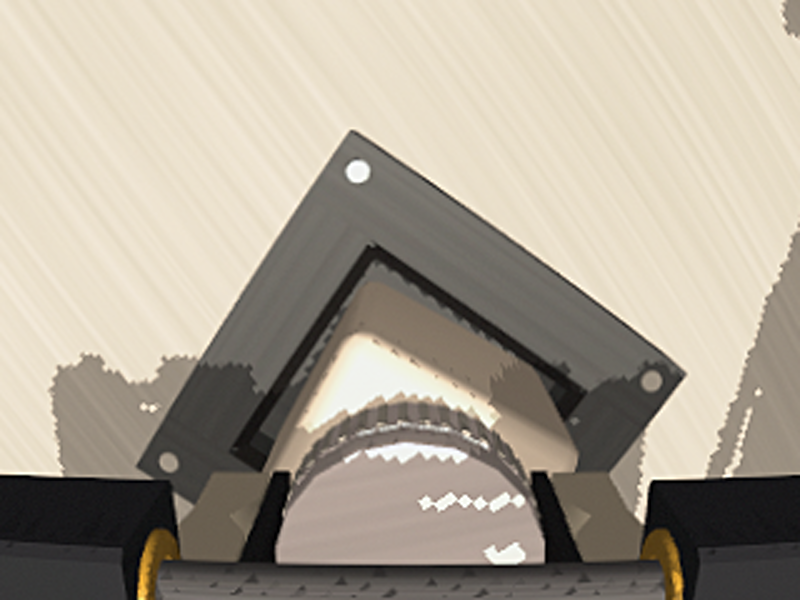

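The cap is gripped and turning (wrist torque about 0.3–0.4 N m), and the jar is braced against the well walls. Continuing the twist.

Call:
{"name": "jog_arm", "arguments": {"deltas": [[[0,0,0,-0.6],[0,0,0,-1.2],[0,0,0,-1.8],[0,0,0,-2.4],[0,0,0,-3.0],[0,0,0,-3.6],[0,0,0,-4.2],[0,0,0,-4.8]]]}}

```text
t: 14.5
eef_pos: [0.577, 0.1858, 0.0811]
ee_rot: [-3.141, -0.0, -1.778]
force: [-3.0, -1.9, 12.6]
width: 0.0509
gripper_force: 50.0
```

```bash
python3 -c "
from h import *
s=arm.get_state();print(s['eef_pos'],s['ee_rot'],s['force'],s['moment'],s['joint_efforts'])"
```

```text
[0.57698106 0.18580727 0.08111374] [-3.14061201e+00 -1.15213590e-04 -1.77785721e+00] [-2.95193463 -1.92498268 12.57169971] [-0.80742595  1.29309783 -0.0396039 ] [  0.7710577  -46.42999291  21.77645802   4.30421993   1.55068897
  -0.64598864]
```

Call:
{"name": "jog_arm", "arguments": {"deltas": [[[0,0,0,-0.6],[0,0,0,-1.2],[0,0,0,-1.8],[0,0,0,-2.4],[0,0,0,-3.0],[0,0,0,-3.5]]]}}

```text
t: 15.25
eef_pos: [0.5777, 0.1866, 0.0812]
ee_rot: [-3.139, 0.001, -1.472]
force: [-0.7, -0.4, 9.5]
width: 0.0507
gripper_force: 50.0
```

```bash
python3 -c "
from h import *
s=arm.get_state();print(s['eef_pos'],s['ee_rot'],s['force'],s['moment'],s['joint_efforts'])"
```

```text
[0.57773517 0.18656352 0.08124979] [-3.13894684e+00  7.28286409e-04 -1.47232614e+00] [-0.7254261  -0.36332401  9.54973091] [-0.13761339  0.39194491 -0.02088721] [  0.15544618 -48.9953649   21.20195568   4.5251222    0.33230371
  -0.47889305]
```

The threads are free: the gasket pushed the tool up 1.6 mm with about 10 N of lift, and the torque has dropped. Lifting gently.

Call:
{"name": "jog_arm", "arguments": {"deltas": [[[0,0,-0.04,0],[0,0,-0.09,0],[0,0,-0.14,0],[0,0,-0.19,0]]]}}

```text
t: 15.75
eef_pos: [0.5765, 0.186, 0.091]
ee_rot: [3.141, -0.0, -1.473]
force: [-0.3, -0.0, -0.0]
width: 0.051
gripper_force: 50.0
```

Call:
{"name": "jog_arm", "arguments": {"deltas": [[[0,0,-0.06,0],[0,0,-0.12,0],[0,0,-0.18,0],[0,0,-0.24,0],[0,0,-0.29,0],[0,0,-0.32,0],[0,0,-0.32,0],[0,0,-0.32,0]]]}}

```text
t: 16.75
eef_pos: [0.5766, 0.186, 0.11]
ee_rot: [3.141, -0.0, -1.473]
force: [-0.2, 0.1, -0.7]
width: 0.0511
gripper_force: 50.0
```

```bash
python3 - <<'E'
from h import *
s=arm.get_state();print(s['eef_pos'],s['ee_rot'],s['force'],s['t'])
save('scene','s5');save('wrist','w5')
im=cv2.imread('pics/s5.png')[190:310,260:420];w=cv2.imread('pics/w5.png')[60:300,120:440]
cv2.imwrite('pics/v5.png',np.hstack([cv2.convertScaleAbs(cv2.resize(im,(400,300),interpolation=cv2.INTER_CUBIC),alpha=1.6),cv2.resize(w,(400,300))]))
E
```

```text
[0.57658977 0.18597263 0.11001693] [ 3.14134335e+00 -8.61852351e-05 -1.47280612e+00] [-0.20769068  0.08486716 -0.66299863] 16.75
```

View pics/v5.png

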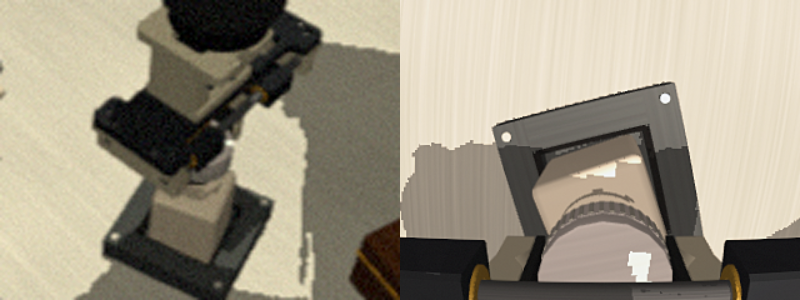

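The scene view shows the neck exposed below the raised cap and the jar still seated in the block. The measured load is 0.7 N, which is the cap alone.

```bash
python3 -c "
from station import arm
print(arm.job_done())"
```

```text
the job is handed in; nothing more can be done
None
```

The job is handed in at 16.75 s: the jar is seated in the block's well, and its cap is unscrewed and held level about 2 cm above the mouth; the horse, watch box and bangle were not touched.

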